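Lean a tablet in its bench stand

TASK

Stand the tablet up in its bench stand so that the screen can be read from the front. Without picking it up off the worktop, slide it over the low ridge until its far edge bears square against the stop bar, then tip its raised end up and over until it leans steadily against the backrest with its foot still in the groove. Leave the jars, the beaker and the dropper bottle beside it alone.

Things in the scene. Friction and masses are not known exactly. Their poses are not given: they have to be found in the camera images.
- stand: Bench stand, fixed. Origin: on the worktop, mid-length of the aluminium stop bar, at the foot of the bar's front face. x points away from the robot towards the backrest, y along the stop bar, z up; yawed up to 0.25 rad from the robot's x. Stop bar 280 mm long (y), 16 mm high, front face at x=0. A ramped ridge lies before it, the upright backrest behind it.
- ridge_crest (a point): Mid-length of the crest of the stand's low ridge, 18.5 mm before the stop bar's face, 3.6 mm high, 280 mm long; axes as the stand's. A gentle ramp rises to it from the robot's side (starts 39 mm before the bar). Between crest and stop bar is a groove 18 mm wide whose floor is the worktop.
- backrest_top (a point): Middle of the top of the blue upright backrest (200 mm wide) with a black rubber strip along its top; 41 mm behind and 150 mm above the stand's origin. The strip's front face is 36 mm behind the stop bar's face. Axes as the stand's.
- tablet: Loose tablet in a black case, 245 x 170 x 10 mm, 0.3 to 0.6 kg. Origin: centre of its back face (opposite the screen). x along its length from foot to head, y across, z out of the screen. At the start it lies screen down, x pointing back towards the robot and rising 0.33 rad, foot edge on the worktop just short of the ridge, head end up on the rest post.
- tablet_head (a point): Middle of the tablet's head edge (170 mm short edge, nearest to the robot at the start), half-way through its thickness; about 80 mm above the worktop at the start, with free space below it up to the rest post. Axes as the tablet's.
- tablet_foot_l (a point): A corner of the tablet's foot edge (the short edge farthest from the robot), half-way through its thickness; at the start the left one, towards the stand's +y. 245 mm from the head edge. Axes as the tablet's.
- tablet_foot_r (a point): The other corner of the foot edge, at the start the right one, 170 mm from the left one. Axes as the tablet's.
- rest_post: Fixed post, 50 mm high, topped by a black rubber dome 28 mm across, on a 44 mm round foot. Origin on the worktop, on its axis. At the start it carries the tablet's raised end, about 90 mm in from the head edge; it stands in front of the stand, 190 to 210 mm from the stop bar.
- jar_cocoa: Bystander: clear jar with blue lid, 52 mm across, 71 mm high, loose, beside the work. Origin: centre of its underside, z up.
- jar_flour: Bystander: clear jar with white lid, 62 mm across, 86 mm high, loose, beside the work. Origin: centre of its underside, z up.
- beaker_250: Bystander: empty clear beaker, 72 mm across, 93 mm high, loose, beside the work. Origin: centre of its underside, z up.
- dropper: Bystander: small amber dropper bottle with black top, 34 mm across, 102 mm high, loose, beside the work. Origin: centre of its underside, z up.

How it is judged:
On the way:
1. the tablet, still lying, has both corners of its foot edge down in the groove against the stop bar (within 10 mm of it) (x of each of tablet_foot_l, tablet_foot_r in the frame of stand above -0.0105 m and height (world z) of each of tablet_foot_l, tablet_foot_r below 0.02 m and angle between tablet_head's own x axis and vertical above 1 rad), for 0.2 s.
At the end, for the whole second after the job is handed in: The tablet leans back on the backrest's top, screen to the front, its length 0.15 to 0.40 rad off vertical, both foot corners down in the groove (middle of the edge thickness within 18.5 mm of the stop bar, under 20 mm high, within the bar's length), at rest (x of tablet_foot_l in the frame of stand between -0.0185 and 0.004 m and x of tablet_foot_r in the frame of stand between -0.0185 and 0.004 m and height (world z) of each of tablet_foot_l, tablet_foot_r below 0.02 m and y of tablet_foot_l in the frame of stand between -0.14 and 0.14 m and y of tablet_foot_r in the frame of stand between -0.14 and 0.14 m and angle between tablet_head's own x axis and vertical between 0.15 and 0.4 rad and z of backrest_top in the frame of tablet_head between -0.02 and -0.004 m and x of tablet_head in the frame of stand above 0.03 m and height (world z) of tablet_head above 0.2 m and linear speed of tablet below 0.02 m/s and angular speed of tablet below 0.1 rad/s); the robot touches nothing.
It fails at once if the tablet is picked up off the worktop (a foot corner more than 50 mm up) (height (world z) of any of tablet_foot_l, tablet_foot_r above 0.05 m).
It fails at once if a jar, the beaker or the dropper bottle is moved more than 25 mm (distance of any of jar_cocoa, jar_flour, beaker_250, dropper from where it was at the start of the episode above 0.025 m).
It also fails if it takes over 64 s, if anything falls off the work surface, if the arm or the gripper's body presses on something with over 40 N, if the wrist force passes 120 N, or if a joint passes its speed limit or range.

ROBOT

A 6-joint arm with a two-finger parallel gripper is mounted at the origin on a cart in front of the work surface, level with it; the furniture and walls round the work are solid. World frame = base frame: x ahead of the robot, y to its left, z up, the work surface at z = 0. Lengths are in m, angles in rad, forces in N, time in s.
With the tool pointing down it reaches from about 0.4 to 0.825 m from the base axis. Payload 7 kg.
Tool frame: the origin (TCP) lies between the finger pads; the fingertips stand 8 mm ahead of it and the grasp point (between the pads) lies 11 mm behind it (arm.finger_overhang is the distance from the TCP to the fingertips, in m); z points along the fingers, y is the line along which they close (so a half turn about z gives the same grasp; the last joint's range is limited). The gripper opens to 88 mm and grips with 3 to 60 N. Pads are 19 mm wide; open, the fingers measure 130 mm over their backs; the gripper's body (78 mm by 193 mm) begins 47 mm behind the grasp point.
Start: joints at [1.46, 0.359, 0.012, 0, -1.224, -0.288], TCP at [0.262, 0.622, 0.235] pointing down, gripper open.
Joint ranges: [-3.07, 3.07], [-1.43, 2.12], [-1.02, 1.25], [-3.03, 1.67], [-3.05, -0], [-3.03, 3.03]. Speed limits (rad/s): [2.39, 2.39, 3.01, 3.14, 3.14, 3.14].

INTERFACE

Orientations are given as [roll, pitch, yaw] about the fixed x, y, z axes, in that order (R = Rz(yaw) Ry(pitch) Rx(roll)).
In Python, from station import arm gives the robot as it stands.
- The arm moves only by the tool move_arm, never from a script. Its argument "rows" is text: rows parted by semicolons, each of 7 numbers parted by spaces: the turn, a rotation vector about the tool's x, y, z in degrees, then the shift along the tool's x, y, z in m, then the finger opening in m, from 0 to 0.0876. A call has 1 to 8 rows; each row shifts and turns the commanded pose from where the row before left it, along the tool's axes as they then stand; what a row does not reach is not made up. A row lasts 1/8 s, in which the tool goes at most 62.5 mm and 10.7 degrees, less where a joint would pass 70% of its speed; a pose out of reach is approached as far as the arm can. A call is refused whole if a number of a shift passes 0.0625 or a number of a turn 10.7, either way. A call with a gripper value outside its range is refused whole. The fingers move at their own pace and stop on an object; "squeeze" is the grip in N (left out, the last holds). Time passes only in rows, so rows that do not move let the fingers close. It gives the time, the measured TCP pose, the force, the opening and the grip force at its end, in the units of the state.
- arm.get_state(): the state, without advancing time (a new reading comes with each control period).
- arm.grab_frame(name): name is "scene" or "top" or "wrist"; returns (picture, depth): 400x640x3 uint8, blue, green, red; 400x640 float32, m along the optical axis (not along the pixel's ray), 0 where there is no reading.
- arm.camera_model(name): a dict with "mtx" (3x3 intrinsics, pixels), "camera_from_world" (4x4, takes a point from world to camera coordinates); the wrist camera has in their place "mount" (4x4, takes a point from camera to tool coordinates, whose origin is the TCP and whose axes are the flange's). Camera axes: x right, y down, z forward; pixel columns grow to the right and rows downward; lengths in m; the calibration is good to about 2 mm. The wrist camera is an equidistant fisheye: a pixel r from the principal point sees the ray r / f radians off the axis. A picture is of the moment at which its call begins: read the wrist's pose just before it. camera_model takes no time and is no camera call.
- arm.job_done(): hands the job in; it is judged then, once.
The state is a dict: "t": time; "q": joint angles; "qd": joint speeds; "joint_efforts": joint torques, N m; "eef_pos": TCP position; "ee_rot": TCP orientation; "force": force on the tool from outside, world axes, zero at the start; "moment": the same for the moment, N m; "width": finger opening in m; "gripper_force": force on a finger pad.
Only numpy, scipy, OpenCV 4.12 (cv2) and the standard library are available. Lean on these libraries where they do the work, as an engineer would, in place of code of your own. Each camera call takes 0.05 s, during which the arm holds its last target. There are 200 camera calls.

## Working session

There is one attempt and no reset: what is moved stays moved. The work goes in short steps, Python scripts to look and compute and a tool call to move; the robot and the scene stay as the last step left them, time stands still between calls to the robot, and variables do not carry over. Pictures are saved under pics/ and viewed, at most 10 in all, crops included, and the job is handed in when it is done.

Besides the shell and the picture viewer there is one more tool, called after ">>>" as name(argument=value, ...) on one line, values as JSON. move_arm: Moves the arm, as the interface text tells. Its arguments: {"type":"object","properties":{"rows":{"type":"string"},"squeeze":{"type":"number"}},"required":["rows"]}

```bash
ls; mkdir -p pics
cat > h.py <<'E'
import numpy as np,cv2
from station import arm
def cast(name,uv,z=None,depth=None):
    c=arm.camera_model(name);K=np.array(c["mtx"]);T=np.linalg.inv(np.array(c["camera_from_world"]))
    out=[]
    for (u,v) in np.atleast_2d(uv):
        d=np.linalg.inv(K)@[u,v,1]; r=T[:3,:3]@d; o=T[:3,3]
        s=(z-o[2])/r[2] if depth is None else depth[int(v),int(u)]
        out.append(o+s*r)
    return np.array(out)
E
python3 - <<'E'
from h import *
for n in("scene","top"):
    p,d=arm.grab_frame(n);cv2.imwrite(f"pics/{n}0.png",p);np.save(f"pics/{n}0.npy",d)
    c=arm.camera_model(n);print(n,np.round(np.linalg.inv(c["camera_from_world"]),3).tolist(),np.round(c["mtx"],1).tolist())
print(arm.get_state())
E
```

```text
pics
scene [[0.642, -0.347, 0.683, -0.143], [-0.766, -0.302, 0.567, -0.576], [0.01, -0.888, -0.46, 0.603], [0.0, 0.0, 0.0, 1.0]] [[376.7, 0.0, 319.5], [0.0, 376.7, 193.9], [0.0, 0.0, 1.0]]
top [[0.023, -0.994, 0.106, 0.459], [-1.0, -0.024, -0.015, 0.041], [0.017, -0.106, -0.994, 1.283], [0.0, 0.0, 0.0, 1.0]] [[394.9, 0.0, 315.0], [0.0, 394.9, 203.3], [0.0, 0.0, 1.0]]
{'t': 0.1, 'q': array([ 1.46011729e+00,  3.59311535e-01,  1.11609841e-02, -3.19815636e-04,
       -1.22415168e+00, -2.88102532e-01]), 'qd': array([ 5.77823582e-05, -1.05855173e-03,  3.75961241e-03, -1.68913572e-04,
       -1.33193084e-03,  1.08302635e-03]), 'joint_efforts': array([-1.68014158e-03, -5.84166205e+01,  2.93753189e+01,  7.01554477e+00,
        1.02327907e-02, -5.40659732e-05]), 'eef_pos': array([0.26195128, 0.6216189 , 0.23372135]), 'ee_rot': array([ 3.14006338e+00, -1.39645000e-04, -3.98890344e-01]), 'force': array([-0.04406854, -0.29676003, -1.05738384]), 'moment': array([-0.02818269,  0.00116994, -0.03036541]), 'gripper_force': 0.0, 'width': 0.08762637852727484}
```

View pics/top0.png

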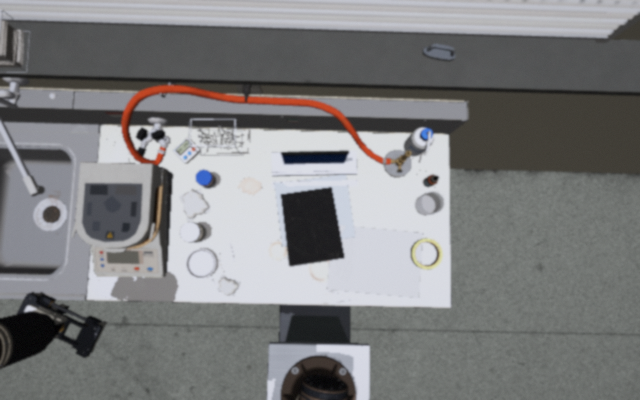

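View pics/scene0.png

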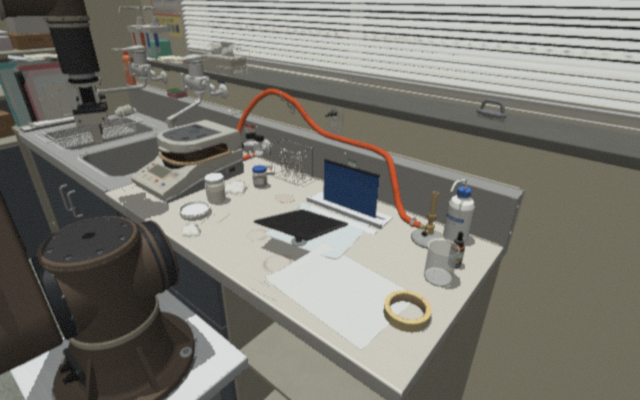

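Top view: tablet at px (282–344, 188–266), stand bar and backrest at about (272–357, 150–178), with jars to the left and beaker and dropper to the right. Next I'll measure the corners.

Run:
```python
from h import *
p=cv2.imread("pics/top0.png");d=np.load("pics/top0.npy")
c=p[135:285,250:385];cv2.imwrite("pics/crop.png",cv2.resize(c,None,fx=4,fy=4,interpolation=cv2.INTER_CUBIC)[:600])
m=((p.max(2)<60)).astype(np.uint8);m[:178]=0;m[275:]=0;m[:,:265]=0;m[:,365:]=0
cs,_=cv2.findContours(m,0,2);k=max(cs,key=cv2.contourArea)
print(cv2.minAreaRect(k)); q=cv2.approxPolyDP(k,5,True)[:,0];print(q.tolist())
# world points from depth, tablet plane
v,u=np.nonzero(cv2.erode(m,np.ones((5,5))));P=cast("top",np.c_[u,v],depth=d);P=P[d[v,u]>0]
A=np.c_[P[:,:2],np.ones(len(P))];s=np.linalg.lstsq(A,P[:,2],rcond=None)[0];print("plane",s,np.std(A@s-P[:,2]))
cm=arm.camera_model("top");K=np.array(cm["mtx"]);T=np.linalg.inv(np.array(cm["camera_from_world"]))
for uv in q:
    r=T[:3,:3]@np.linalg.inv(K)@[*uv,1];o=T[:3,3];t=(s[0]*o[0]+s[1]*o[1]+s[2]-o[2])/(r[2]-s[0]*r[0]-s[1]*r[1]);print(uv,np.round(o+t*r,4))
# heights map near the stand
v,u=np.mgrid[140:190,262:366];uv=np.c_[u.ravel(),v.ravel()];W=cast("top",uv,depth=d)
b=(W[:,2]>.009)&(W[:,2]<.024)&(W[:,0]>.55);print("bar",b.sum(),np.round(W[b].min(0),3),np.round(W[b].max(0),3))
for cc in range(268,364,8):
    j=[(vv,)+tuple(np.round(cast("top",(cc,vv),depth=d)[0],3)) for vv in range(148,184,1)]
    print(cc,[ (a,x,z) for a,x,y,z in j if .008<z<.03 or z>.12])
```

```text
((311.248291015625, 225.9261474609375), (69.97698211669922, 52.90406799316406), 81.57302856445312)
[[330, 189], [282, 196], [291, 264], [342, 256]]
plane [-0.33062699 -0.05535482  0.22200486] 0.0023300244693074076
[330 189] [ 0.6423 -0.0253  0.011 ]
[282 196] [0.6155 0.13   0.0113]
[291 264] [0.4016 0.0915 0.0842]
[342 256] [ 0.4287 -0.0615  0.0837]
bar 374 [ 0.641 -0.113  0.009] [0.771 0.165 0.024]
268 []
276 [(173, np.float64(0.69), np.float64(0.016)), (174, np.float64(0.687), np.float64(0.01)), (175, np.float64(0.683), np.float64(0.015))]
284 [(152, np.float64(0.729), np.float64(0.147)), (153, np.float64(0.726), np.float64(0.147)), (154, np.float64(0.723), np.float64(0.147)), (155, np.float64(0.721), np.float64(0.142)), (163, np.float64(0.723), np.float64(0.017)), (172, np.float64(0.694), np.float64(0.012)), (173, np.float64(0.691), np.float64(0.013)), (174, np.float64(0.687), np.float64(0.018)), (175, np.float64(0.684), np.float64(0.014))]
292 [(152, np.float64(0.729), np.float64(0.148)), (153, np.float64(0.725), np.float64(0.151)), (154, np.float64(0.723), np.float64(0.15)), (15
[... 2604 characters left out ...]
np.float64(0.016)), (172, np.float64(0.699), np.float64(0.014)), (173, np.float64(0.695), np.float64(0.015)), (174, np.float64(0.693), np.float64(0.009))]
348 [(151, np.float64(0.737), np.float64(0.147)), (152, np.float64(0.732), np.float64(0.153)), (153, np.float64(0.73), np.float64(0.151)), (154, np.float64(0.732), np.float64(0.13)), (171, np.float64(0.703), np.float64(0.01)), (172, np.float64(0.699), np.float64(0.014)), (173, np.float64(0.695), np.float64(0.018))]
356 [(151, np.float64(0.771), np.float64(0.009)), (171, np.float64(0.703), np.float64(0.017)), (172, np.float64(0.699), np.float64(0.017)), (173, np.float64(0.697), np.float64(0.012)), (174, np.float64(0.694), np.float64(0.01))]
```

View pics/crop.png

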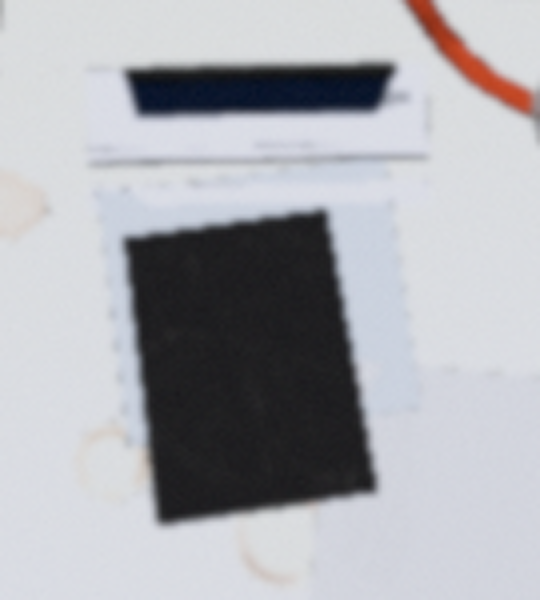

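>>> move_arm(rows="0 0 0 0.03 0.0415 0 0.07; 0 0 0 0.03 0.0415 0 0.07; 0 0 0 0.03 0.0415 0 0.07; 0 0 0 0.03 0.0415 0 0.07; 0 0 0 0.03 0.0415 0 0.07; 0 0 0 0.03 0.0415 0 0.07; 0 0 0 0.03 0.0415 0 0.07; 0 0 0 0.03 0.0415 0 0.07")

```text
t: 1.1
eef_pos: [0.3543, 0.2211, 0.2345]
ee_rot: [-3.142, 0.0, -0.398]
force: [1.1, 0.6, 0.4]
width: 0.0702
gripper_force: 0.0
```

>>> move_arm(rows="0 0 0 0.03 0.0415 0 0.07; 0 0 0 0.03 0.0415 0 0.07; 0 0 0 0.03 0.0415 0 0.07; 0 0 0 0.03 0.0415 0 0.07; 0 0 10 0 0 0 0.07; 0 0 10 0 0 0 0.07; 0 0 10 0 0 0 0.07; 0 0 10 0 0 0 0.07")

```text
t: 2.1
eef_pos: [0.4002, 0.0231, 0.2343]
ee_rot: [3.141, 0.0, -1.103]
force: [-1.2, 0.2, -0.3]
width: 0.0703
gripper_force: 0.0
```

>>> move_arm(rows="0 0 10 0 0 0 0.07; 0 0 10 0 0 0 0.07; 0 0 4.7 0 0 0 0.07; 8 0 0 0 0 0 0.07; 8 0 0 0 0 0 0.07; 8 0 0 0 0 0 0.07; 8 0 0 0 0 0 0.07; 8 0 0 0 0 0 0.07")

```text
t: 3.1
eef_pos: [0.4321, 0.0133, 0.299]
ee_rot: [-2.524, 0.022, -1.511]
force: [-0.1, -0.5, -0.9]
width: 0.0701
gripper_force: 0.0
```

```bash
python3 -c "
from h import *
s=arm.get_state();print(s['t'],s['q'],s['eef_pos'],s['ee_rot'],s['force'])"
```

```text
3.1 [ 0.77203854 -0.54253324 -1.0161029   0.61161073 -0.68788281 -1.11830172] [0.43213681 0.01329624 0.29902191] [-2.52380409  0.02244595 -1.51067277] [-0.10160678 -0.49333689 -0.86790789]
```

>>> move_arm(rows="-9 0 0 0 0 0 0.07; -9 0 0 0 0 0 0.07; -9 0 0 0 0 0 0.07; -8.4 0 0 0 0 0 0.07; 0 0 0 0 -0.03 0.03 0.07; 0 0 0 0 -0.03 0.03 0.07; 0 0 0 0 0 0 0.07")

```text
t: 3.98
eef_pos: [0.491, 0.0163, 0.233]
ee_rot: [3.13, 0.019, -1.516]
force: [-0.7, -0.3, 0.3]
width: 0.0702
gripper_force: 0.0
```

```bash
cat >> h.py <<'E'
def log():
    s=arm.get_state()
    open("log.txt","a").write(" ".join(map(str,[*s['q'],*s['eef_pos'],*s['ee_rot']]))+"\n")
    print(round(s['t'],2),np.round(s['q'],3),np.round(s['eef_pos'],4),np.round(s['ee_rot'],3),np.round(s['force'],1),s['width'])
E
echo "1.46011729e+00 3.59311535e-01  1.11609841e-02 -3.19815636e-04 -1.22415168e+00 -2.88102532e-01 0.26195128 0.6216189  0.23372135 3.14006338e+00 -1.39645000e-04 -3.98890344e-01
0.77203854 -0.54253324 -1.0161029   0.61161073 -0.68788281 -1.11830172 0.43213681 0.01329624 0.29902191 -2.52380409  0.02244595 -1.51067277">log.txt
python3 -c "
from h import *
log()"
```

```text
3.98 [ 0.417  0.062 -0.365 -0.024 -1.148 -0.351] [0.491  0.0163 0.233 ] [ 3.13   0.019 -1.516] [-0.7 -0.3  0.3] 0.0701851066160742
```

>>> move_arm(rows="0 0 0 0 -0.05 -0.02 0.07; 9 0 0 0 0 0 0.07; 9 0 0 0 0 0 0.07;0 0 0 0 0 0 0.07")

```text
t: 4.47
eef_pos: [0.5366, 0.0176, 0.2542]
ee_rot: [-2.835, 0.02, -1.514]
force: [-0.2, -0.4, 0.2]
width: 0.0699
gripper_force: 0.0
```

```bash
cat > fit.py <<'E'
from h import *
from scipy.optimize import least_squares
from scipy.spatial.transform import Rotation as Ro
D=np.loadtxt("log.txt")
def fk(p,q):
    a,h,L1,L2,e,L3=p
    R1=Ro.from_euler('z',q[0]);Y=lambda t:Ro.from_euler('y',t)
    Ra=R1*Y(q[1]);Rf=R1*Y(q[1]-q[2])
    R4=Rf*Ro.from_euler('x',q[3]);R5=R4*Y(-q[4])
    pos=R1.apply([a,0,h])+Ra.apply([0,0,L1])+Rf.apply([L2,0,e])+R5.apply([L3,0,0])
    return pos,R5*Ro.from_euler('x',q[5])
if __name__=="__main__":
    f=lambda p:np.concatenate([fk(p,r[:6])[0]-r[6:9] for r in D])
    s=least_squares(f,[.05,.3,.3,.3,.05,.2]);print(s.x.round(4),s.fun.round(4))
    np.save("p.npy",s.x)
    M=[(fk(s.x,r[:6])[1].inv()*Ro.from_euler('xyz',r[9:])).as_matrix().round(2).tolist() for r in D];print(M)
E
python3 -c "
from h import *
log()"; python3 fit.py
```

```text
4.47 [ 0.472 -0.07  -0.556  0.146 -0.801 -0.505] [0.5366 0.0176 0.2542] [-2.835  0.02  -1.514] [-0.2 -0.4  0.2] 0.06994069205315928
[ 1.4763  0.0437 -0.09   -0.6725 -0.6579 -0.6479] [-0.1971 -0.0362 -0.0154 -0.0293  0.0493 -0.0832  0.042   0.2348  0.0487
 -0.1524  0.1026  0.0499]
[[[0.0, -0.0, 1.0], [-0.84, 0.55, 0.0], [-0.55, -0.84, 0.0]], [[-0.55, 0.4, 0.73], [-0.15, 0.82, -0.55], [-0.82, -0.41, -0.4]], [[0.04, -0.02, 1.0], [-0.75, 0.66, 0.04], [-0.66, -0.75, 0.02]], [[-0.19, 0.08, 0.98], [-0.67, 0.71, -0.19], [-0.71, -0.7, -0.08]]]
```

```bash
cat > fit.py <<'E'
from h import *
import itertools
from scipy.optimize import least_squares
from scipy.spatial.transform import Rotation as Ro
D=np.loadtxt("log.txt")
C=Ro.from_matrix([[0,0,1],[-1,0,0],[0,-1,0]])  # link6 <- tool
def fk(p,q,s4,s6):
    a,h,L1,L2,e,L3,b=p[:7]
    R1=Ro.from_euler('z',q[0]);Y=lambda t:Ro.from_euler('y',t)
    Ra=R1*Y(q[1]);Rf=R1*Y(q[1]-q[2])
    R4=Rf*Ro.from_euler('x',s4*q[3]);R5=R4*Y(-q[4])
    pos=R1.apply([a,0,h])+Ra.apply([0,0,L1])+Rf.apply([L2,0,e])+R4.apply([0,b,0])+R5.apply([L3,0,0])
    return pos,R5*Ro.from_euler('x',s6*q[5])*C
if __name__=="__main__":
  for s4,s6 in itertools.product([1,-1],[1,-1]):
    e=[np.degrees((fk(np.zeros(7),r[:6],s4,s6)[1].inv()*Ro.from_euler('xyz',r[9:])).magnitude()).round(2) for r in D]
    f=lambda p:np.concatenate([*[fk(p,r[:6],s4,s6)[0]-r[6:9] for r in D],[p[0]*.01,p[4]*.01]])
    s=least_squares(f,[.0,.3,.35,.35,.0,.2,-.15]);print(s4,s6,e,s.x.round(4),abs(s.fun).max().round(5))
E
python3 fit.py
```

```text
1 1 [np.float64(33.03), np.float64(81.61), np.float64(41.45), np.float64(47.63)] [ 1.4671  0.8817  0.0368 -0.519  -1.1206 -0.1769 -0.1993] 0.10407
1 -1 [np.float64(0.04), np.float64(70.09), np.float64(2.71), np.float64(16.77)] [ 1.4671  0.8817  0.0368 -0.519  -1.1206 -0.1769 -0.1993] 0.10407
-1 1 [np.float64(33.01), np.float64(128.15), np.float64(40.27), np.float64(57.89)] [-0.      0.1988  0.6016  0.4636  0.      0.37   -0.1918] 0.0
-1 -1 [np.float64(0.0), np.float64(0.0), np.float64(0.0), np.float64(0.0)] [-0.      0.1988  0.6016  0.4636  0.      0.37   -0.1918] 0.0
```

```bash
cat > ik.py <<'E'
from fit import *
P=np.array([0,.1988,.6016,.4636,0,.37,-.1918])
lo=np.array([-3.07,-1.43,-1.02,-3.03,-3.05,-3.03])+.01;hi=np.array([3.07,2.12,1.25,1.67,0,3.03])-.01
def toolR(th,yaw): # th: pitch below horizontal (deg), yaw of forward dir (rad), y in vertical plane
    return Ro.from_euler('z',yaw)*Ro.from_euler('xyz',[np.pi,0,-np.pi/2])*Ro.from_euler('x',90-th,degrees=True)
def ik(pos,R,q0):
    f=lambda q:np.r_[(fk(P,q,-1,-1)[0]-pos)*5,(fk(P,q,-1,-1)[1].inv()*R).as_rotvec()]
    s=least_squares(f,np.clip(q0,lo+.001,hi-.001),bounds=(lo,hi));return s.x,np.abs(s.fun).max()
E
python3 - <<'E'
from ik import *
rng=np.random.default_rng(0);qc=D[-1][:6]
for pos in [(.41,.015,.09),(.45,.015,.11)]:
  for th in [20,30,45,60,75,90]:
    S=[]
    for k in range(12):
        q,e=ik(np.array(pos),toolR(th,.04),qc if k==0 else rng.uniform(lo,hi))
        if e<1e-3 and not any(abs(q-x).max()<.05 for x in S):S.append(q)
    print(pos,th,[x.round(2).tolist() for x in S])
for pos,th in [((.6,.02,.25),60),((.73,.025,.24),90),((.75,.025,.24),105)]:
    q,e=ik(np.array(pos),toolR(th,.04),qc);print(pos,th,q.round(2),e)
E
```

```text
(0.41, 0.015, 0.09) 20 []
(0.41, 0.015, 0.09) 30 []
(0.41, 0.015, 0.09) 45 []
(0.41, 0.015, 0.09) 60 []
(0.41, 0.015, 0.09) 75 []
(0.41, 0.015, 0.09) 90 [[0.52, 0.08, -0.74, -0.0, -0.75, -0.48]]
(0.45, 0.015, 0.11) 20 []
(0.45, 0.015, 0.11) 30 []
(0.45, 0.015, 0.11) 45 []
(0.45, 0.015, 0.11) 60 []
(0.45, 0.015, 0.11) 75 [[0.57, -0.04, -0.96, 0.31, -0.45, -0.8]]
(0.45, 0.015, 0.11) 90 [[0.47, 0.11, -0.64, -0.0, -0.82, -0.43]]
(0.6, 0.02, 0.25) 60 [ 0.45 -0.06 -0.76  0.5  -0.43 -0.82] 5.972652927788147e-14
(0.73, 0.025, 0.24) 90 [ 0.3   0.45  0.16  0.   -1.28 -0.26] 9.030360234368984e-10
(0.75, 0.025, 0.24) 105 [ 0.26  0.66  0.51 -0.06 -1.68 -0.22] 2.2753743333936427e-12
```

```bash
cat > plan.py <<'E'
from ik import *
yaw=.04;S0=np.array([.688,.025])
c,s=np.cos(yaw),np.sin(yaw)
def world(xs,ys,z): return np.array([S0[0]+c*xs-s*ys,S0[1]+s*xs+c*ys,z])
def tcp(beta,th,w,ys,dep=.014,xb=0):
    b=np.radians(beta);t=np.radians(90-th)
    H=np.array([xb-.245*np.cos(b)-.01*np.sin(b),.245*np.sin(b)])
    n=np.array([np.cos(t),np.sin(t)]);z=np.array([np.sin(t),-np.cos(t)])
    p=H+w/2*n+dep*z
    return world(p[0],ys,p[1])
E
python3 - <<'E'
from plan import *
ys=.02
for th0 in (70,75,80):
  q=D[-1][:6]
  print(th0)
  for nm,be,th,w,xb in [("pre",18,th0,.08,-.07),("push",18,th0,.08,0)]+[(f"b{b}",b,max(th0,b) if b>=75 else th0,.08 if b<75 else .01,0) for b in (25,32,40,50,60,70,75,85,95,104)]:
    p=tcp(be,th,w,ys,.014,xb);q,e=ik(p,toolR(th,yaw),q);print(nm,th,p.round(3),q.round(2),round(e,4))
E
```

```text
70
pre 70 [0.424 0.034 0.076] [ 0.61 -0.02 -1.01  0.25 -0.35 -0.79] 0.0987
push 70 [0.494 0.037 0.076] [ 0.51  0.08 -1.01  0.53 -0.23 -0.97] 0.0464
b25 70 [0.503 0.038 0.104] [ 0.51  0.04 -1.01  0.6  -0.26 -1.03] 0.0094
b32 70 [0.517 0.038 0.13 ] [ 0.53  0.01 -0.93  0.48 -0.36 -0.92] 0.0
b40 70 [0.536 0.039 0.158] [ 0.53  0.01 -0.82  0.37 -0.46 -0.81] 0.0
b50 70 [0.565 0.04  0.188] [ 0.51  0.02 -0.7   0.3  -0.55 -0.7 ] 0.0
b60 70 [0.598 0.041 0.213] [ 0.48  0.06 -0.58  0.25 -0.63 -0.62] 0.0
b70 70 [0.636 0.043 0.231] [ 0.45  0.11 -0.47  0.22 -0.68 -0.56] 0.0
b75 75 [0.623 0.042 0.224] [ 0.44  0.13 -0.4   0.14 -0.8  -0.49] 0.0
b85 85 [0.662 0.044 0.231] [ 0.38  0.29 -0.11  0.03 -1.09 -0.35] 0.0
b95 95 [0.702 0.046 0.23 ] [ 0.33  0.46  0.17 -0.03 -1.36 -0.28] 0.0
b104 104 [0.738 0.047 0.223] [ 0.29  0.63  0.43 -0.06 -1.61 -0.25] 0.0
75
pre 75 [0.424 0.034 0.073] [ 0.63  0.   -1.01  0.29 -0.38 -0.84] 0.0421
push 75 [0.494 0.037 0.073] [ 0.54  0.11 -0.96  0.43 -0.3  -0.89] 0.0
b25 75 [0.503 0.038 0.1  ] [ 0.54  0.08 -0.87  0.32 -0.41 -0.78] 0.0
b32 75 [0.517 0.038 0.127] [ 0.54  0.06 -0.
[... 713 characters left out ...]
.65] 0.0
b25 80 [0.503 0.038 0.097] [ 0.52  0.12 -0.74  0.15 -0.55 -0.61] 0.0
b32 80 [0.516 0.038 0.123] [ 0.51  0.11 -0.68  0.13 -0.63 -0.57] 0.0
b40 80 [0.535 0.039 0.151] [ 0.49  0.11 -0.6   0.12 -0.72 -0.53] 0.0
b50 80 [0.564 0.04  0.181] [ 0.47  0.12 -0.49  0.1  -0.8  -0.49] 0.0
b60 80 [0.598 0.041 0.205] [ 0.44  0.16 -0.38  0.09 -0.87 -0.45] 0.0
b70 80 [0.636 0.043 0.223] [ 0.41  0.2  -0.27  0.08 -0.93 -0.41] 0.0
b75 80 [0.622 0.042 0.224] [ 0.42  0.18 -0.31  0.08 -0.92 -0.42] 0.0
b85 85 [0.662 0.044 0.231] [ 0.38  0.29 -0.11  0.03 -1.09 -0.35] 0.0
b95 95 [0.702 0.046 0.23 ] [ 0.33  0.46  0.17 -0.03 -1.36 -0.28] 0.0
b104 104 [0.738 0.047 0.223] [ 0.29  0.63  0.43 -0.06 -1.61 -0.25] 0.0
```

```bash
cat >> plan.py <<'E'
def rows(targets,w):
    """targets: list of (pos,th,yaw,n)"""
    st=arm.get_state();p=np.array(st['eef_pos']);R=Ro.from_euler('xyz',st['ee_rot'])
    for pos,th,yw,n in targets:
        Rt=toolR(th,yw);dr=(R.inv()*Rt).as_rotvec();p0=p;R0=R;out=[]
        for k in range(1,n+1):
            R2=R0*Ro.from_rotvec(dr*k/n);p2=p0+(pos-p0)*k/n
            t=np.degrees((R.inv()*R2).as_rotvec());x=R.inv().apply(p2-p);R,p=R2,p2
            out.append(" ".join(f"{v:.1f}" for v in t)+" "+" ".join(f"{v:.4f}" for v in x)+f" {w}")
        print("; ".join(out))
E
python3 - <<'E'
from plan import *
rows([(np.array([.43,.05,.15]),80,.04,3),(np.array([.43,.05,.0775]),80,.04,3),(np.array([.47,.05,.0775]),80,.04,6)],.08)
E
```

```text
-2.5 0.4 0.2 -0.0121 0.0438 0.0228 0.08; -2.5 0.4 0.2 -0.0121 0.0428 0.0247 0.08; -2.5 0.4 0.2 -0.0122 0.0417 0.0264 0.08
0.0 0.0 0.0 0.0000 0.0042 0.0238 0.08; 0.0 0.0 -0.0 0.0000 0.0042 0.0238 0.08; -0.0 0.0 -0.0 0.0000 0.0042 0.0238 0.08
0.0 0.0 0.0 0.0003 -0.0066 0.0012 0.08; 0.0 0.0 0.0 0.0003 -0.0066 0.0012 0.08; 0.0 0.0 0.0 0.0003 -0.0066 0.0012 0.08; 0.0 0.0 0.0 0.0003 -0.0066 0.0012 0.08; 0.0 0.0 -0.0 0.0003 -0.0066 0.0012 0.08; 0.0 0.0 0.0 0.0003 -0.0066 0.0012 0.08
```

>>> move_arm(rows="-2.5 0.4 0.2 -0.012 0.044 0.023 0.08; -2.5 0.4 0.2 -0.012 0.043 0.025 0.08; -2.5 0.4 0.2 -0.012 0.042 0.026 0.08; 0 0 0 0 0 0 0.08; 0 0 0 0 0.004 0.024 0.08; 0 0 0 0 0.004 0.024 0.08; 0 0 0 0 0.004 0.024 0.08; 0 0 0 0 0 0 0.08")

```text
t: 5.48
eef_pos: [0.4355, 0.0511, 0.0783]
ee_rot: [-2.965, 0.001, -1.53]
force: [0.0, -0.4, 0.8]
width: 0.0798
gripper_force: 0.0
```

Run:
```python
from plan import *
log()
p,d=arm.grab_frame("top");a=cv2.resize(p[160:290,260:370],None,fx=3.5,fy=3.5,interpolation=2)
p,d=arm.grab_frame("scene");b=cv2.resize(p[130:290,200:420],(int(220*2),int(160*2)))
W=np.zeros((460,830,3),np.uint8);W[:a.shape[0],:a.shape[1]]=a;W[:320,388:828]=b
cv2.imwrite("pics/c1.png",W)
```

```text
5.47 [ 0.653  0.042 -0.924  0.222 -0.47  -0.803] [0.4355 0.0511 0.0783] [-2.965e+00  1.000e-03 -1.530e+00] [ 0.  -0.4  0.8] 0.07981667971503198
```

```bash
python3 -c "
import cv2;cv2.imwrite('pics/c1b.png',cv2.resize(cv2.imread('pics/c1.png'),(800,443)))"
```

```text
(no output)
```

View pics/c1b.png

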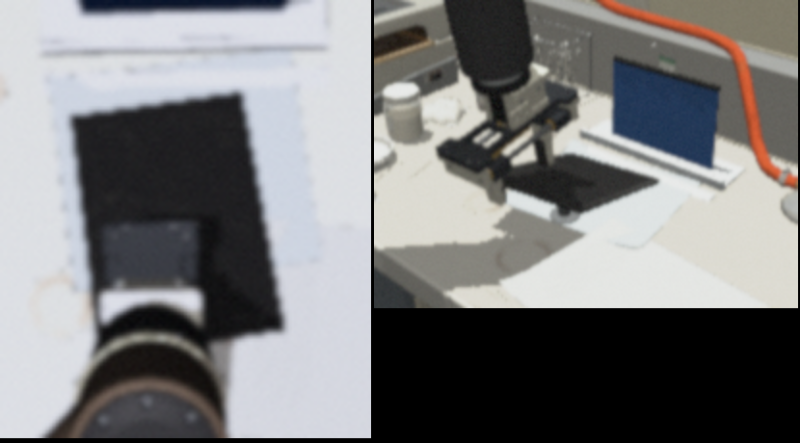

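The picture shows the fingers straddling the head edge, left of the tablet's centre as intended. Now I push.

>>> move_arm(rows="0 0 0 0 -0.0066 0.0012 0.08; 0 0 0 0 -0.0066 0.0012 0.08; 0 0 0 0 -0.0066 0.0012 0.08; 0 0 0 0 -0.0066 0.0012 0.08; 0 0 0 0 -0.0066 0.0012 0.08; 0 0 0 0 -0.0066 0.0012 0.08")

```text
t: 6.32
eef_pos: [0.4762, 0.0532, 0.0784]
ee_rot: [-2.964, 0.003, -1.529]
force: [-1.6, -0.1, -0.1]
width: 0.08
gripper_force: 0.5
```

```bash
cat > foot.py <<'E'
from plan import *
log()
p,d=arm.grab_frame("top");cv2.imwrite("pics/last.png",p)
m=((p.max(2)<60)).astype(np.uint8);m[:166]=0;m[220:]=0;m[:,:262]=0;m[:,368:]=0
# topmost dark pixel per column = far edge of tablet (z ~0.01)
uv=[]
for u in range(266,366):
    v=np.nonzero(m[:,u])[0]
    if len(v)>12: uv.append((u,v[0]-.5))
uv=np.array(uv);W=cast("top",uv,z=.012);print(uv[0],uv[-1])
L=(W-np.r_[S0,0])[:,:2];xs=c*L[:,0]+s*L[:,1];ysv=-s*L[:,0]+c*L[:,1]
print(np.c_[ysv,xs][::4].round(3).tolist())
E
python3 foot.py
```

```text
6.33 [ 0.592  0.112 -0.834  0.197 -0.48  -0.719] [0.4762 0.0532 0.0784] [-2.964  0.003 -1.529] [-1.6 -0.1 -0.1] 0.0800365220827366
[286.  180.5] [336.  200.5]
[[0.094, -0.018], [0.081, -0.018], [0.068, -0.018], [0.055, -0.015], [0.042, -0.015], [0.029, -0.015], [0.016, -0.012], [0.003, -0.012], [-0.01, -0.013], [-0.023, -0.013], [-0.036, -0.01], [-0.049, -0.01], [-0.062, -0.03]]
```

>>> move_arm(rows="0 0 0 0 -0.005 0.001 0.08; 0 0 0 0 -0.005 0.001 0.08; 0 0 0 0 -0.004 0.001 0.08; 0 0 0 0 -0.003 0.0005 0.08; 0 0 0 0 0 0 0.08")

```text
t: 7.0
eef_pos: [0.485, 0.0509, 0.0747]
ee_rot: [-2.977, -0.001, -1.534]
force: [-30.4, 10.1, 4.6]
width: 0.08
gripper_force: 13.8
```

```bash
python3 foot.py
```

```text
7.0 [ 0.573  0.139 -0.804  0.18  -0.494 -0.688] [0.485  0.0509 0.0747] [-2.977e+00 -1.000e-03 -1.534e+00] [-30.4  10.1   4.6] 0.07998075200831514
[286.  178.5] [336.  200.5]
[[0.094, -0.011], [0.081, -0.011], [0.068, -0.012], [0.055, -0.008], [0.042, -0.009], [0.029, -0.009], [0.016, -0.009], [0.003, -0.006], [-0.01, -0.006], [-0.023, -0.006], [-0.036, -0.003], [-0.049, -0.003], [-0.062, -0.02]]
```

>>> move_arm(rows="0 0 0 -0.004 0 0 0.08; 0 0 0 -0.004 0 0 0.08; 0 0 0 -0.004 0 0 0.08; 0 0 0 -0.003 0 0 0.08; 0 0 0 0 0 0 0.08")

```text
t: 7.68
eef_pos: [0.4874, 0.0656, 0.0755]
ee_rot: [-2.973, -0.002, -1.532]
force: [-12.8, -2.3, 0.9]
width: 0.0804
gripper_force: 6.2
```

```bash
python3 foot.py
```

```text
7.67 [ 0.602  0.142 -0.803  0.195 -0.492 -0.729] [0.4874 0.0656 0.0755] [-2.973e+00 -2.000e-03 -1.532e+00] [-12.8  -2.3   0.9] 0.08039200954143963
[285.  176.5] [334.  188.5]
[[0.097, -0.005], [0.084, -0.005], [0.071, -0.005], [0.058, -0.002], [0.045, -0.002], [0.032, -0.005], [0.019, -0.006], [0.006, -0.006], [-0.007, -0.006], [-0.02, -0.006], [-0.033, -0.006], [-0.046, -0.007], [-0.059, -0.007]]
```

Run:
```python
from plan import *
ys=.018;xb=-.003;q=np.array(arm.get_state()['q'])
th=77
T=lambda b,**k:tcp(b,th,.08,ys,.012,xb=k.get('x',xb))
p0=np.array(arm.get_state()['eef_pos'])
seq=[(p0+[-.012,0,0],79,.04,1),(T(14.5,x=xb-.008),th,.04,2),(T(14.5,x=xb+.002),th,.04,2)]+[(T(b,x=xb+.003),th,.04,1) for b in (17,20,24,28,32,36,40,44,48,52,56,60,64,68,72)]
for s_ in seq:
    q,e=ik(s_[0],toolR(s_[1],s_[2]),q);print(s_[0].round(3),s_[1],q.round(2),round(e,4))
rows(seq,.08)
```

```text
[0.475 0.066 0.076] 79 [ 0.62  0.11 -0.87  0.25 -0.45 -0.8 ] 0.0
[0.478 0.035 0.059] 77 [ 0.55  0.12 -0.96  0.37 -0.31 -0.85] 0.0
[0.488 0.035 0.059] 77 [ 0.54  0.14 -0.93  0.35 -0.32 -0.82] 0.0
[0.492 0.035 0.069] 77 [ 0.54  0.13 -0.9   0.31 -0.36 -0.78] 0.0
[0.495 0.035 0.081] 77 [ 0.54  0.11 -0.86  0.28 -0.41 -0.74] 0.0
[0.501 0.036 0.097] 77 [ 0.54  0.1  -0.82  0.24 -0.46 -0.7 ] 0.0
[0.508 0.036 0.112] 77 [ 0.53  0.08 -0.78  0.22 -0.52 -0.67] 0.0
[0.516 0.036 0.127] 77 [ 0.52  0.08 -0.74  0.2  -0.56 -0.64] 0.0
[0.525 0.036 0.141] 77 [ 0.51  0.07 -0.7   0.18 -0.61 -0.61] 0.0
[0.535 0.037 0.155] 77 [ 0.5   0.07 -0.65  0.17 -0.65 -0.59] 0.0
[0.546 0.037 0.167] 77 [ 0.49  0.08 -0.61  0.16 -0.69 -0.57] 0.0
[0.558 0.038 0.179] 77 [ 0.48  0.08 -0.57  0.15 -0.72 -0.54] 0.0
[0.57  0.038 0.19 ] 77 [ 0.47  0.09 -0.52  0.14 -0.75 -0.52] 0.0
[0.584 0.039 0.2  ] 77 [ 0.46  0.11 -0.48  0.13 -0.78 -0.5 ] 0.0
[0.598 0.039 0.209] 77 [ 0.45  0.12 -0.44  0.12 -0.81 -0.48] 0.0
[0.613 0.04  0.218] 77 [ 0.44  0.14 -0.39  0.12 -0.83 -0.47] 0.0
[0.628 0.041 0.224] 77 [ 0.42  0.16 -0.35  0.11 -0.85 -0.45]
[... 177 characters left out ...]
09 0.0084 0.08
0.0 0.0 0.0 0.0000 -0.0049 0.0011 0.08; -0.0 0.0 -0.0 0.0000 -0.0049 0.0011 0.08
0.0 0.0 0.0 -0.0000 -0.0057 -0.0092 0.08
0.0 0.0 0.0 -0.0000 -0.0062 -0.0110 0.08
0.0 0.0 0.0 0.0000 -0.0092 -0.0142 0.08
0.0 0.0 0.0 0.0000 -0.0102 -0.0134 0.08
0.0 0.0 0.0 -0.0000 -0.0111 -0.0126 0.08
0.0 0.0 0.0 0.0000 -0.0119 -0.0118 0.08
0.0 0.0 0.0 0.0000 -0.0128 -0.0109 0.08
0.0 0.0 0.0 0.0000 -0.0135 -0.0099 0.08
0.0 0.0 0.0 0.0000 -0.0142 -0.0089 0.08
0.0 0.0 0.0 0.0000 -0.0148 -0.0079 0.08
0.0 0.0 0.0 -0.0000 -0.0153 -0.0068 0.08
0.0 0.0 0.0 0.0000 -0.0158 -0.0057 0.08
0.0 0.0 0.0 0.0000 -0.0162 -0.0045 0.08
0.0 0.0 0.0 0.0000 -0.0165 -0.0033 0.08
0.0 0.0 0.0 -0.0000 -0.0167 -0.0021 0.08
```

>>> move_arm(rows="1.3 0 0 -0.0005 0.017 -0.002 0.08; 1 0 0 0.0155 0.001 0.0084 0.08; 1 0 0 0.0155 0.001 0.0084 0.08; 0 0 0 0 0 0 0.08; 0 0 0 0 -0.005 0.001 0.08; 0 0 0 0 -0.005 0.001 0.08; 0 0 0 0 0 0 0.08")

```text
t: 8.6
eef_pos: [0.4889, 0.0388, 0.0606]
ee_rot: [-2.906, 0.003, -1.529]
force: [0.7, 0.1, 1.0]
width: 0.0798
gripper_force: 0.0
```

```bash
python3 foot.py; python3 -c "
import cv2
p=cv2.imread('pics/last.png')"
```

```text
8.6 [ 0.543  0.134 -0.94   0.371 -0.307 -0.845] [0.4889 0.0388 0.0606] [-2.906  0.003 -1.529] [0.7 0.1 1. ] 0.07980403103368507
[285.  176.5] [334.  189.5]
[[0.097, -0.005], [0.084, -0.001], [0.071, -0.005], [0.058, -0.005], [0.045, -0.005], [0.032, -0.005], [0.019, -0.006], [0.006, -0.006], [-0.007, -0.006], [-0.02, -0.006], [-0.033, -0.006], [-0.046, -0.007], [-0.059, -0.007]]
```

No contact yet; I push a few mm until the force shows, then start the arc.

>>> move_arm(rows="0 0 0 0 -0.004 0.001 0.08; 0 0 0 0 -0.004 0.001 0.08; 0 0 0 0 0 0 0.08")

```text
t: 9.02
eef_pos: [0.4918, 0.0351, 0.0581]
ee_rot: [-2.915, -0.003, -1.532]
force: [-14.0, -3.8, 6.3]
width: 0.08
gripper_force: 6.0
```

>>> move_arm(rows="0 0 0 0 -0.004 -0.0092 0.08; 0 0 0 0 -0.006 -0.011 0.08; 0 0 0 0 -0.009 -0.0142 0.08; 0 0 0 0 -0.01 -0.0134 0.08; 0 0 0 0 0 0 0.08")

```text
t: 9.65
eef_pos: [0.5108, 0.0373, 0.1128]
ee_rot: [-2.912, 0.0, -1.531]
force: [-8.5, -1.9, 1.4]
width: 0.0802
gripper_force: 3.8
```

Run:
```python
from plan import *
log()
p,d=arm.grab_frame("scene");b=cv2.resize(p[110:260,200:440],(720,450))
cv2.imwrite("pics/c2.png",b)
```

```text
9.65 [ 0.532  0.086 -0.777  0.221 -0.514 -0.674] [0.5108 0.0373 0.1128] [-2.912  0.    -1.531] [-8.5 -1.9  1.4] 0.0801552086088561
```

View pics/c2.png

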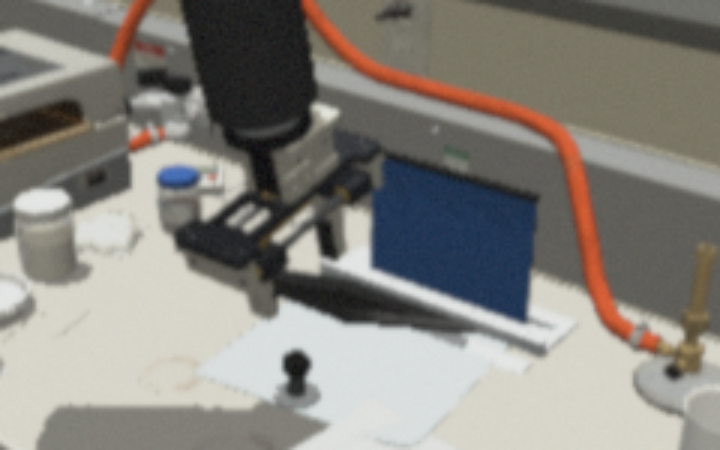

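The tablet is lifted off the post (visible at px 295,365), its head is carried by the rear finger, and the foot is at the bar. I continue the arc.

>>> move_arm(rows="0 0 0 0 -0.011 -0.0126 0.08; 0 0 0 0 -0.012 -0.0118 0.08; 0 0 0 0 -0.0128 -0.0109 0.08; 0 0 0 0 -0.0135 -0.0099 0.08; 0 0 0 0 -0.0142 -0.0089 0.08; 0 0 0 0 0 0 0.08")

```text
t: 10.45
eef_pos: [0.563, 0.041, 0.1813]
ee_rot: [-2.906, 0.003, -1.53]
force: [-2.3, -1.7, 0.0]
width: 0.0801
gripper_force: 1.2
```

Run:
```python
from plan import *
log()
p,d=arm.grab_frame("scene");b=cv2.resize(p[110:260,200:440],(720,450))
cv2.imwrite("pics/c3.png",b)
```

```text
10.45 [ 0.484  0.087 -0.561  0.15  -0.714 -0.546] [0.563  0.041  0.1813] [-2.906  0.003 -1.53 ] [-2.3 -1.7  0. ] 0.08006738698210464
```

View pics/c3.png

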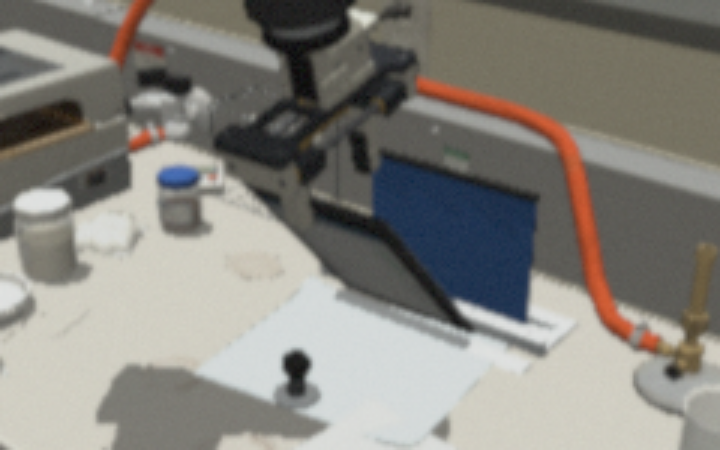

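The tablet is at about 48°, foot in the groove with the screen facing the front. Continuing.

>>> move_arm(rows="0 0 0 0 -0.0148 -0.0079 0.08; 0 0 0 0 -0.0153 -0.0068 0.08; 0 0 0 0 -0.0158 -0.0057 0.08; 0 0 0 0 -0.0162 -0.0045 0.08; 0 0 0 0 -0.0165 -0.0033 0.08; 0 0 0 0 0 0 0.08")

```text
t: 11.25
eef_pos: [0.6325, 0.0439, 0.2261]
ee_rot: [-2.907, 0.003, -1.53]
force: [-1.9, 0.2, -0.3]
width: 0.0797
gripper_force: 0.4
```

Run:
```python
from plan import *
log()
p,d=arm.grab_frame("scene");b=cv2.resize(p[110:260,200:440],(720,450))
cv2.imwrite("pics/c4.png",b)
```

```text
11.25 [ 0.427  0.164 -0.344  0.114 -0.847 -0.453] [0.6325 0.0439 0.2261] [-2.907  0.003 -1.53 ] [-1.9  0.2 -0.3] 0.07973735011516637
```

View pics/c4.png

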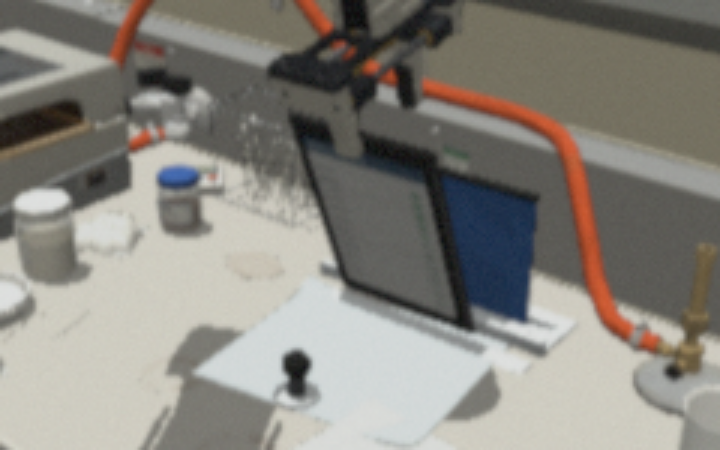

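>>> move_arm(rows="0 0 0 0 0 0 0.068; 0 0 0 0 0 0 0.056; 0 0 0 0 0 0 0.044; 0 0 0 0 0 0 0.032; 0 0 0 0 0 0 0.02; 0 0 0 0 0 0 0.005; 0 0 0 0 0 0 0.005; 0 0 0 0 0 0 0.005", squeeze=8)

```text
t: 12.3
eef_pos: [0.6323, 0.0437, 0.2266]
ee_rot: [-2.907, 0.002, -1.529]
force: [-1.4, 0.1, 0.9]
width: 0.0088
gripper_force: 8.0
```

Run:
```python
from plan import *
log()
pos=np.array(arm.get_state()['eef_pos']);R=Ro.from_euler('xyz',arm.get_state()['ee_rot'])
# tablet mid-plane passes through TCP along tool z; bottom at z~0
z=R.apply([0,0,1]);print("beta",np.degrees(np.arctan2(-z[2],z[0])),"hits z=.002 at",(pos+z*(pos[2]-.002)/-z[2]).round(4))
for n in("top",): 
    p,d=arm.grab_frame(n);cv2.imwrite("pics/t5.png",p)
```

```text
12.3 [ 0.427  0.163 -0.344  0.114 -0.848 -0.452] [0.6323 0.0437 0.2266] [-2.907e+00  2.000e-03 -1.529e+00] [-1.4  0.1  0.9] 0.00881778887002183
beta 76.55658086411904 hits z=.002 at [0.686  0.0465 0.002 ]
```

>>> move_arm(rows="-3 0 0 0 -0.012 0.0002 0.005; -3 0 0 0 -0.012 0.0002 0.005; -3 0 0 0 -0.012 0.0002 0.005; -3 0 0 0 -0.012 0.0002 0.005; 0 0 0 0 0 0 0.005")

```text
t: 12.98
eef_pos: [0.6808, 0.0459, 0.2317]
ee_rot: [-3.118, 0.002, -1.53]
force: [-0.6, 0.7, -2.4]
width: 0.0086
gripper_force: 8.0
```

```bash
cat > chk.py <<'E'
from plan import *
log()
pos=np.array(arm.get_state()['eef_pos']);R=Ro.from_euler('xyz',arm.get_state()['ee_rot'])
z=R.apply([0,0,1]);print("beta",np.degrees(np.arctan2(-z[2],z[0])),"foot at",(pos+z*.229).round(4))
E
python3 chk.py
```

```text
12.97 [ 0.355  0.358  0.002  0.005 -1.192 -0.316] [0.6808 0.0459 0.2317] [-3.118e+00  2.000e-03 -1.530e+00] [-0.6  0.7 -2.4] 0.008592174069244783
beta 88.65883957615658 foot at [0.6861 0.0466 0.0028]
```

>>> move_arm(rows="-3 0 0 0 -0.012 0.0003 0.005; -3 0 0 0 -0.012 0.0003 0.005; -3 0 0 0 -0.012 0.0003 0.005; -3 0 0 0 -0.012 0.0003 0.005; 0 0 0 0 0 0 0.005")

```text
t: 13.6
eef_pos: [0.7279, 0.0478, 0.2276]
ee_rot: [2.956, 0.002, -1.53]
force: [-1.4, -0.5, -4.2]
width: 0.0092
gripper_force: 8.0
```

>>> move_arm(rows="-1.5 0 0 0 -0.006 0.0001 0.005; -1.5 0 0 0 -0.006 0.0001 0.005; 0 0 0 0 0 0 0.005")

```text
t: 13.98
eef_pos: [0.7385, 0.0482, 0.2257]
ee_rot: [2.904, 0.002, -1.53]
force: [-2.3, 0.5, -5.2]
width: 0.0092
gripper_force: 8.0
```

```bash
python3 chk.py
python3 - <<'E'
from plan import *
p,d=arm.grab_frame("scene");b=cv2.resize(p[110:260,200:440],(720,450))
cv2.imwrite("pics/c6.png",b)
E
```

```text
13.97 [ 0.295  0.625  0.431 -0.062 -1.606 -0.249] [0.7385 0.0482 0.2257] [ 2.904e+00  2.000e-03 -1.530e+00] [-2.3  0.5 -5.2] 0.009202023708221048
beta 103.61555527583097 foot at [0.6846 0.0465 0.0031]
```

View pics/c6.png

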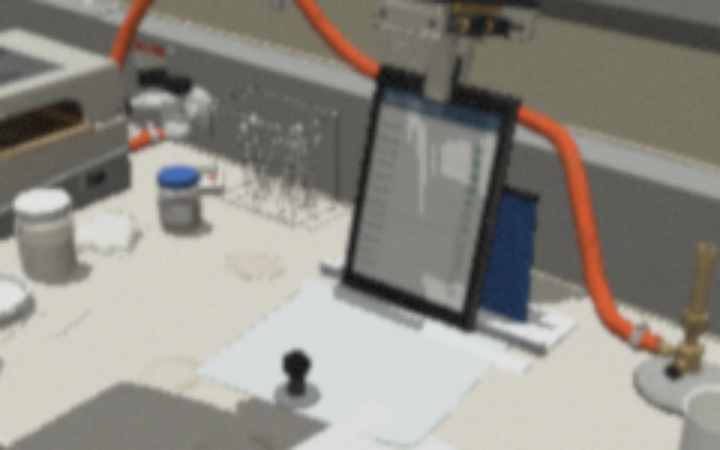

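The tablet leans near the rest, but the wrist carries about 5 N of its weight. I lower 3 mm and lean it on a touch more.

>>> move_arm(rows="0 0 0 0 0 0.0015 0.005; 0 0 0 0 0 0.0015 0.005; -1 0 0 0 -0.004 0 0.005; 0 0 0 0 0 0 0.005")

```text
t: 14.52
eef_pos: [0.7423, 0.0482, 0.2231]
ee_rot: [2.886, 0.002, -1.529]
force: [-4.0, 0.7, 0.7]
width: 0.0094
gripper_force: 8.1
```

```bash
python3 chk.py
```

```text
14.53 [ 0.292  0.645  0.459 -0.065 -1.631 -0.246] [0.7423 0.0482 0.2231] [ 2.886e+00  2.000e-03 -1.529e+00] [-4.   0.7  0.7] 0.00944877854659332
beta 104.61929959315819 foot at [0.6845 0.0463 0.0015]
```

>>> move_arm(rows="0 0 0 0 0 0 0.014; 0 0 0 0 0 0 0.02; 0 0 0 0 0 0 0.03; 0 0 0 0 0 0 0.04; 0 0 0 0 0 0 0.04; 0 0 0 0 0 0 0.04")

```text
t: 15.28
eef_pos: [0.7424, 0.0483, 0.2232]
ee_rot: [2.888, 0.003, -1.529]
force: [-0.0, 0.0, -0.3]
width: 0.0397
gripper_force: 0.0
```

```bash
python3 chk.py
```

```text
15.28 [ 0.292  0.644  0.457 -0.065 -1.629 -0.246] [0.7424 0.0483 0.2232] [ 2.888  0.003 -1.529] [-0.   0.  -0.3] 0.039662442468489684
beta 104.52458921692026 foot at [0.685  0.0465 0.0015]
```

>>> move_arm(rows="0 0 0 0 0 -0.008 0.04; 0 0 0 0 0 -0.015 0.04; 0 0 0 0 0 -0.025 0.04; 0 0 0 0 0 -0.03 0.04; 0 0 0 0 0 -0.03 0.04; 0 0 0 0 0 0 0.04; 0 0 0 0 0 0 0.04")

```text
t: 16.15
eef_pos: [0.7695, 0.0492, 0.3278]
ee_rot: [2.888, 0.003, -1.529]
force: [-0.2, -0.1, -0.1]
width: 0.0402
gripper_force: 0.0
```

Run:
```python
from plan import *
log()
p,d=arm.grab_frame("scene");b=cv2.resize(p[110:260,200:440],(720,450))
cv2.imwrite("pics/c7.png",b)
v,u=np.mgrid[140:215,312:372];uv=np.c_[u.ravel(),v.ravel()]
W=cast("scene",uv,depth=d);L=(W[:,:2]-S0);xs=c*L[:,0]+s*L[:,1];yv=-s*L[:,0]+c*L[:,1]
k=(abs(yv)<.08)&(xs>-.03)&(xs<.07)&(W[:,2]>.03)&(W[:,2]<.26)
a=np.polyfit(W[k,2],xs[k],1);print("screen: lean",np.arctan(a[0]),"x at z=0",a[1],"top z",W[k,2].max(),k.sum())
```

```text
16.15 [ 0.284  0.682  0.752 -0.066 -1.887 -0.255] [0.7695 0.0492 0.3278] [ 2.888  0.003 -1.529] [-0.2 -0.1 -0.1] 0.040189223748812196
screen: lean 0.24801561520536333 x at z=0 -0.008176637489267797 top z 0.23841785148804912 3122
```

View pics/c7.png

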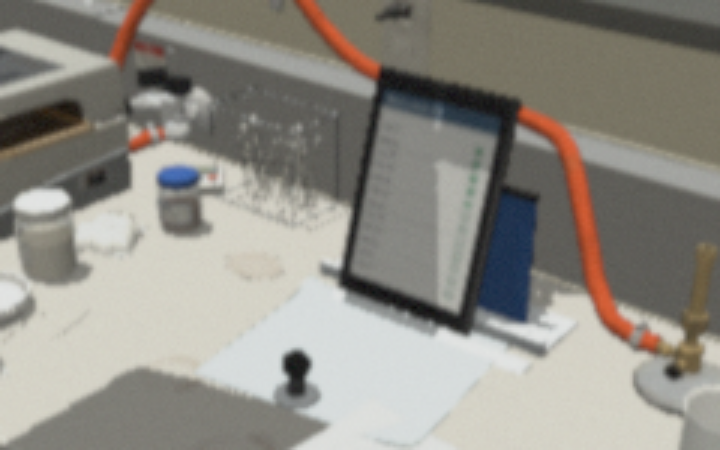

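The picture shows the tablet leaning on the backrest (measured lean 0.25 rad), its foot in the groove and the gripper clear above it.

```bash
python3 -c "
from station import arm
print(arm.job_done())"
```

```text
the job is handed in; nothing more can be done
None
```

The tablet stands in its stand, leaning on the backrest at about 0.25 rad with its foot in the groove, screen to the front and the gripper clear; I handed the job in at about 16 s and got no verdict back, and I did not measure the jars, beaker or dropper again.

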